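# Toothbrushes back in the holder

### The arm

A 7-joint arm with a two-finger parallel gripper is mounted at the origin on the work surface. World frame = base frame: x ahead of the robot, y to its left, z up, the work surface at z = 0. Lengths are in mm, angles in rad, forces in N, time in s.
With the tool pointing down it reaches from about 400 to 900 mm from the base axis. Payload 5.5 kg.
Tool frame: the origin (TCP) lies midway between the tips of the shut fingers; the grasp point (between the pads) lies 19 mm behind it; z points along the fingers, y is the line along which they close (so a half turn about z gives the same grasp; the last joint's range is limited). The gripper opens to 92 mm and grips with 3 to 60 N. Pads are 19 mm wide; open, the fingers measure 130 mm over their backs; the gripper's body (75 mm by 190 mm) begins 47 mm behind the grasp point.
Start: joints at [1.425, 0.501, -0.427, 1.55, 0.221, 1.138, -0.21], TCP at [258.413, -596.425, 226.729] pointing down, gripper open.
Joint ranges: [-2.88, 2.88], [-0.31, 2.03], [-1.54, 1.56], [0.2, 2.42], [-1.41, 4.55], [0.19, 2.02], [-2.57, 2.57]. Speed limits (rad/s): [2.57, 2.57, 3.14, 3.14, 3.14, 3.14, 3.14].

### API

Orientations are given as a unit quaternion [w, x, y, z].
In Python, from bench import state, vision, arm, models gives the robot as it stands.
- The arm moves only by the shell command python3 -m pendant 'ROWS' [OPENING]. ROWS is text: rows parted by semicolons, each of 6 numbers parted by spaces: the shift along the tool's x, y, z as a fraction of full scale, then the turn, a rotation vector about the tool's x, y, z as a fraction of full scale. In form: dx dy dz ax ay az; .... A call has exactly 8 rows; each row is the pose to reach, as a shift and turn from the pose commanded when the call began, along the tool's axes at that moment; what a row does not reach only later rows make up. Full scale, the value 1, is 250 mm for a shift and 90 degrees for a turn. A row lasts 1/8 s, in which the tool goes at most 62.5 mm and 10.7 degrees, less where a joint would pass 70% of its speed; a pose out of reach is approached as far as the arm can. A call with a number of a shift or a turn outside -1 to 1 is refused whole. A call with a gripper value outside its range is refused whole. OPENING is the opening, from 0 (shut) to 1 (fully open), set as the call begins (- or left out, the last holds). The fingers move at their own pace and stop on an object; the grip force is fixed at half the most. Time passes only in rows, so rows that repeat a pose let the fingers close, or fill a call up. It gives the time, the measured TCP pose, the force, the opening and the grip force at its end, in the units of the state.
- state(): the state, without advancing time (a new reading comes with each control period).
- vision.grab_frame(name): name is "side" or "top" or "wrist"; returns (picture, depth): 420x560x3 uint8, red, green, blue; 420x560 float32, mm along the optical axis (not along the pixel's ray), 0 where there is no reading.
- vision.camera_info(name): a dict with "fx", "fy", "cx", "cy" (pixels), "R" (3x3) and "t" (3): a world point X has camera coordinates R X + t; the wrist camera has in their place "T_tool_cam" (4x4, takes a point from camera to tool coordinates, whose origin is the TCP and whose axes are the flange's). Camera axes: x right, y down, z forward; pixel columns grow to the right and rows downward; lengths in mm; the calibration is good to about 2 mm. A picture is of the moment at which its call begins: read the wrist's pose just before it. camera_info takes no time and is no camera call.
- arm.finish_job(): hands the job in; it is judged then, once.
Trained networks look in the newest picture that a camera, given by its name, has taken for a name from the list of things; names that differ only in an ending like _2 or _b are one class to them, and where a whole thing is asked for, a point or a joint stands for the part that bears it (a point fixed in the world has none). Each returns a list of dicts, best first, with "p" (0 to 1); they miss things now and then, are a little off and sometimes report something else, mostly with a low value. They report only what shows in the picture. A call takes as long as a camera call. They do not tell look-alikes from the thing itself.
- models.boxes_of(query, camera): "location" ([x, y, z] in mm, in the coordinates of the camera as it stood for that picture, good to about 4 mm: the middle of the surface that is visible of it).
- models.mark_of(query, camera): "location" ([x, y, z] in mm, in the coordinates of the camera as it stood for that picture, good to about 4 mm: a listed point, or the origin of a listed thing).
The state is a dict: "t": time; "joint_pos": joint angles; "dq": joint speeds; "effort": joint torques, N m; "eef_pos": TCP position; "tool_rot": TCP orientation; "contact_force": force on the tool from outside, world axes, zero at the start; "torque": the same for the moment, N m; "finger_gap": finger opening in mm; "grip_force": force on a finger pad.
Only numpy, scipy, OpenCV 4.12 (cv2) and the standard library are available. Lean on these libraries where they do the work, as an engineer would, in place of code of your own. Each camera call takes 0.05 s, during which the arm holds its last target. There are 200 camera calls.

### The job

Tidy the wash counter: pull the toothbrush up out of the spring clip of the drying rail, take the other one out of the rinse mug, and stand both in the stone toothbrush holder, handle end down and fully home, one in each compartment. Do not knock over or push about the mug, the holder or the other toiletries.

Things in the scene. Friction and masses are not known exactly. Their poses are not given: they have to be found in the camera images.
- brush_clip: The toothbrush standing upright in the clip of the drying rail. Origin: centre of the foot (plain handle end); z runs from foot to head. Round, bamboo, 170 mm long, 40 g: 13 mm dia. to z=45, bulge 15 mm at z=52-68, waist 10 mm at z=75-87, straight 12.4 mm dia. at z=94-132 (grip here), thin neck, head 11 mm wide (y) at z=147-170, white bristles to 8 mm out on +x.
- brush_mug: The like toothbrush leaning in the rinse mug, 0.53 rad from upright, head over the rim. Origin: centre of the foot (plain handle end); z runs from foot to head. Round, bamboo, 170 mm long, 40 g: 13 mm dia. to z=45, bulge 15 mm at z=52-68, waist 10 mm at z=75-87, straight 12.4 mm dia. at z=94-132 (grip here), thin neck, head 11 mm wide (y) at z=147-170, white bristles to 8 mm out on +x.
- brush_clip_grip (a point): Point on the axis of brush_clip, 134 mm from its foot: a good place to grip.
- brush_mug_grip (a point): Point on the axis of brush_mug, 134 mm from its foot: a good place to grip, clear of the mug's rim.
- rack: Drying rail, fixed to the counter: steel base plate 75 x 130 mm, two posts and a 95 mm high steel rail along y, 26 mm from the brush on the +x side. Origin: on the counter, straight below the clip and the standing brush, whose foot is 9 mm above it in a shallow square socket (19 mm wide, rim 16 mm high). Nothing of it is higher than 99 mm.
- clip (a point): Middle of the black spring clip on the rail, 90 mm above the counter. Two sprung jaws close along the rack's y on the brush's waist; a wire loop closes the front, so the brush leaves only straight up. Its bulge must force the jaws apart: a pull of 10 to 16 N at 6 to 14 mm of lift, then 4 to 7 N of drag; the foot is clear of the jaws after 85 mm.
- holder: Stone-grey toothbrush holder, a loose 0.7 kg block 42 mm (x) by 96 mm (y) by 90 mm high, with two square compartments open at the top, each 30 x 30 mm inside, side by side along y, centred at y = +27 and -27 mm. Origin: centre of the underside; compartment floors 8 mm above it.
- mouth_l (a point): Centre of the mouth of the compartment on the holder's +y side, level with the rim (90 mm up).
- mouth_r (a point): Centre of the mouth of the compartment on the holder's -y side, level with the rim (90 mm up).
- mug: White rinse mug without a handle, 72 mm outer diameter, 95 mm high, wall 4 mm, inner floor at 6 mm, 0.35 kg, loose. Origin: centre of the underside. Its brush leans towards the mug's +x side.
- lotion: Bystander: white bottle with a black cap, 56 mm dia., 170 mm high. Origin: centre of the underside.
- deodorant: Bystander: grey and white deodorant stick, 32 x 60 mm, 119 mm high. Origin: centre of the underside.
- hairbrush: Bystander: flat black hairbrush lying on the counter, 195 mm long along x, 50 mm wide, 26 mm high. Origin: on its underside, in its handle near the middle.
Mind the look-alikes: they are no part of the job. What is shaped like the brush_mug but pink or purple is not meant.

How it is judged:
By the outcome, as a careful person would: the job done as asked, in the order asked, and still so for the second after the job is handed in, with the robot touching nothing.
It also fails if it takes over 72 s, if anything falls off the work surface, if the arm or the gripper's body presses on something with over 40 N, if the wrist force passes 120 N, or if a joint passes its speed limit or range.

## Working session

There is one attempt and no reset: what is moved stays moved. The work goes in short steps, Python scripts to look and compute and a shell command to move; the robot and the scene stay as the last step left them, time stands still between calls to the robot, and variables do not carry over. Pictures are saved under pics/ and viewed, at most 12 in all, crops included, and the job is handed in when it is done.

```bash
ls; mkdir -p pics
cat > h.py <<'E'
import numpy as np, cv2
from bench import state, vision, arm, models
from scipy.spatial.transform import Rotation as R
def T_tool():
    s=state(); q=s["tool_rot"]; T=np.eye(4); T[:3,:3]=R.from_quat([q[1],q[2],q[3],q[0]]).as_matrix(); T[:3,3]=s["eef_pos"]; return T
def cam2w(cam,p,T=None):
    i=vision.camera_info(cam); p=np.array(p,float)
    if cam=="wrist":
        return (T@np.array(i["T_tool_cam"])@np.r_[p,1])[:3]
    return np.array(i["R"]).T@(p-np.array(i["t"]))
def save(img,n): cv2.imwrite("pics/"+n,cv2.cvtColor(img,cv2.COLOR_RGB2BGR))
def pix(cam,X):
    i=vision.camera_info(cam); c=np.array(i["R"])@X+np.array(i["t"]); return (i["fx"]*c[0]/c[2]+i["cx"], i["fy"]*c[1]/c[2]+i["cy"])
E
python3 - <<'E'
from h import *
s=state(); print({k:np.round(v,3).tolist() for k,v in s.items()}); print(T_tool().round(3))
for c in ["side","top"]:
    p,d=vision.grab_frame(c); save(p,c+"0.png"); np.save(c+"0.npy",d)
    for q in ["brush_clip","brush_mug","brush_clip_grip","brush_mug_grip","clip","rack","holder","mouth_l","mouth_r","mug","lotion","deodorant","hairbrush"]:
        for r in models.mark_of(q,c)[:3]:
            w=cam2w(c,r["location"]); print(c,q,round(r["p"],2),w.round(0).tolist(),np.round(pix(c,w)).tolist())
E
```

```text
pics
{'t': 0.0, 'joint_pos': [1.425, 0.502, -0.427, 1.551, 0.221, 1.138, -0.21], 'dq': [0.001, 0.0, -0.001, 0.0, 0.002, 0.0, 0.0], 'effort': [-0.0, -56.659, -5.817, -27.911, -0.069, 0.031, 0.0], 'eef_pos': [258.062, -595.842, 225.673], 'tool_rot': [-0.001, 0.979, 0.203, -0.0], 'contact_force': [0.085, 0.095, 0.121], 'torque': [-0.006, -0.031, -0.018], 'grip_force': 0.0, 'finger_gap': 91.841}
[[ 9.18000e-01  3.98000e-01 -1.00000e-03  2.58062e+02]
 [ 3.98000e-01 -9.18000e-01  2.00000e-03 -5.95842e+02]
 [ 0.00000e+00 -2.00000e-03 -1.00000e+00  2.25673e+02]
 [ 0.00000e+00  0.00000e+00  0.00000e+00  1.00000e+00]]
side brush_clip 0.73 [616.0, -276.0, 7.0] [350.0, 315.0]
side brush_mug 0.57 [811.0, 408.0, 9.0] [325.0, 185.0]
side brush_clip_grip 0.54 [625.0, -285.0, 145.0] [361.0, 278.0]
side brush_mug_grip 0.54 [749.0, -235.0, 4.0] [388.0, 296.0]
side brush_mug_grip 0.49 [712.0, 320.0, 7.0] [309.0, 199.0]
side brush_mug_grip 0.47 [616.0, 304.0, 128.0] [287.0, 176.0]
side clip 0.96 [613.0, -281.0, 88.0] [354.0, 295.0]
side clip 0.47 [580.0, 292.0, -1.0] [278.0, 209.0]
side clip 0.36 [581.0,
[... 1258 characters left out ...]
[427.0, 152.0]
top holder 0.79 [585.0, 3.0, -4.0] [318.0, 163.0]
top mouth_l 0.92 [581.0, -19.0, 93.0] [330.0, 161.0]
top mouth_l 0.56 [588.0, 29.0, 85.0] [310.0, 158.0]
top mouth_l 0.49 [618.0, -282.0, 85.0] [436.0, 149.0]
top mouth_r 0.92 [581.0, -19.0, 93.0] [330.0, 161.0]
top mouth_r 0.56 [588.0, 29.0, 85.0] [310.0, 158.0]
top mouth_r 0.49 [618.0, -282.0, 85.0] [436.0, 149.0]
top mug 0.59 [572.0, 291.0, -3.0] [211.0, 166.0]
top lotion 0.79 [745.0, -234.0, 3.0] [409.0, 105.0]
top lotion 0.62 [406.0, -15.0, -4.0] [324.0, 231.0]
top deodorant 0.67 [745.0, 107.0, -1.0] [281.0, 103.0]
top hairbrush 0.97 [405.0, -10.0, -4.0] [322.0, 231.0]
top hairbrush 0.18 [619.0, -283.0, 4.0] [427.0, 152.0]
```

View pics/top0.png

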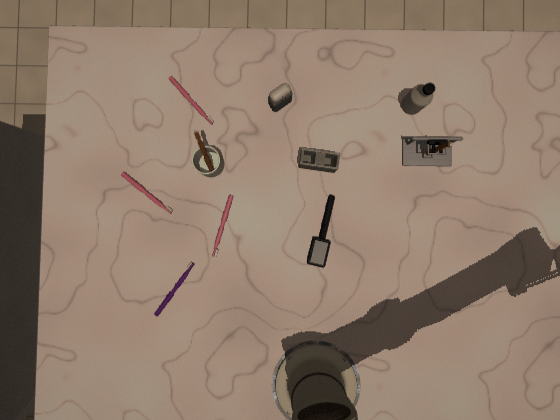

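View pics/side0.png

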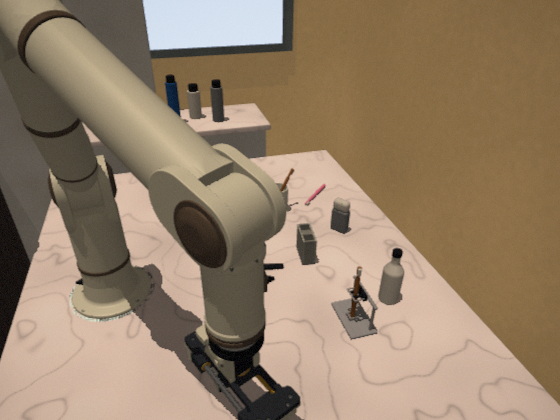

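Top picture: the mug is at (208,160) with its brush leaning up and to the left. The holder at (319,159) is turned slightly, the rack is at (427,150) and the lotion at (415,97). The pink and purple brushes lie loose on the left. In the side picture the clip brush stands upright at (356,290).

```bash
cat >> h.py <<'E'
def goal(p,xdir,zdir=(0,0,-1)):
    "delta (rows units) from current measured pose to TCP p, tool x towards xdir, tool z along zdir"
    T=T_tool(); z=np.array(zdir,float); z/=np.linalg.norm(z); x=np.array(xdir,float); x-=z*(x@z); x/=np.linalg.norm(x)
    Rg=np.c_[x,np.cross(z,x),z]; d=T[:3,:3].T@(np.array(p)-T[:3,3])
    print("dist",np.linalg.norm(d).round(1),"shift",(d/250).round(4),"turn",(R.from_matrix(T[:3,:3].T@Rg).as_rotvec()/(np.pi/2)).round(4))
E
python3 - <<'E'
from h import *
print(np.array(vision.camera_info("wrist")["T_tool_cam"]).round(3), {k:vision.camera_info("wrist")[k] for k in("fx","cx","cy")})
goal((560,-281,350),(0,1,0))
# holder yaw / brush lean from top depth points
i=vision.camera_info("top"); d=np.load("top0.npy"); img=cv2.cvtColor(cv2.imread("pics/top0.png"),cv2.COLOR_BGR2RGB)
v,u=np.mgrid[:420,:560]; P=np.stack([(u-i["cx"])/i["fx"]*d,(v-i["cy"])/i["fy"]*d,d],-1); W=(P-np.array(i["t"]))@np.array(i["R"])
def reg(u0,u1,v0,v1): return W[v0:v1,u0:u1].reshape(-1,3)
h=reg(290,350,140,180); h=h[(h[:,2]>84)&(h[:,2]<96)]; print("holder",len(h),cv2.minAreaRect(h[:,:2].astype(np.float32)),h.mean(0))
b=reg(185,225,120,175); b=b[b[:,2]>105]; print("mugbrush",len(b)); print(b[np.argsort(b[:,2])][::4].round(0).tolist())
r=reg(395,470,125,170); r=r[(r[:,2]>105)]; print("clipbrush",r.round(0).tolist())
m=reg(185,230,135,185); m=m[(m[:,2]>88)&(m[:,2]<99)]; print("mug",len(m),cv2.minEnclosingCircle(m[:,:2].astype(np.float32)))
E
```

```text
[[ 1.00000e-03 -9.57000e-01 -2.89000e-01  7.78210e+01]
 [ 1.00000e+00  1.00000e-03 -0.00000e+00  9.90000e-02]
 [ 0.00000e+00 -2.89000e-01  9.57000e-01 -1.57841e+02]
 [ 0.00000e+00  0.00000e+00  0.00000e+00  1.00000e+00]] {'fx': 360.16079832565777, 'cx': 280.10590065595517, 'cy': 211.43254515562538}
dist 453.5 shift [ 1.6084 -0.6782 -0.493 ] turn [ 1.000e-04  0.000e+00 -7.397e-01]
holder 358 ((587.80810546875, 6.56024169921875), (95.66729736328125, 42.56537628173828), 82.89281463623047) [587.82667032   5.63297236  88.73050661]
mugbrush 108
[[603.0, 293.0, 106.0], [602.0, 300.0, 107.0], [607.0, 295.0, 109.0], [614.0, 295.0, 111.0], [609.0, 304.0, 113.0], [608.0, 296.0, 116.0], [608.0, 298.0, 119.0], [615.0, 296.0, 121.0], [617.0, 295.0, 123.0], [617.0, 305.0, 126.0], [614.0, 300.0, 127.0], [621.0, 299.0, 129.0], [623.0, 304.0, 133.0], [620.0, 301.0, 135.0], [625.0, 301.0, 137.0], [624.0, 305.0, 140.0], [626.0, 305.0, 143.0], [630.0, 302.0, 147.0], [630.0, 306.0, 148.0], [632.0, 304.0, 149.0], [639.0, 306.0, 151.0], [634.0, 308.0, 153.0], [636.0, 301.0, 154.0], [633.0, 300.0, 156.0], [4
[... 1729 characters left out ...]
.0, -278.0, 126.0], [614.0, -277.0, 138.0], [613.0, -277.0, 144.0], [613.0, -280.0, 142.0], [613.0, -282.0, 143.0], [613.0, -284.0, 144.0], [436.0, 96.0, 1324.0], [616.0, -274.0, 107.0], [616.0, -276.0, 109.0], [615.0, -277.0, 113.0], [614.0, -277.0, 121.0], [613.0, -279.0, 124.0], [613.0, -280.0, 126.0], [612.0, -280.0, 136.0], [612.0, -282.0, 135.0], [436.0, 96.0, 1324.0], [613.0, -277.0, 107.0], [436.0, 96.0, 1324.0], [612.0, -279.0, 117.0], [612.0, -280.0, 120.0], [612.0, -284.0, 116.0], [436.0, 96.0, 1324.0], [436.0, 96.0, 1324.0], [436.0, 96.0, 1324.0], [436.0, 96.0, 1324.0], [436.0, 96.0, 1324.0], [436.0, 96.0, 1324.0]]
mug 151 ((578.7255859375, 290.5237731933594), 36.365421295166016)
```

Run:
```python
from h import *
goal((617,-281,290),(0,1,0))
```

```text
dist 481.7 shift [ 1.8176 -0.5875 -0.253 ] turn [ 1.000e-04  0.000e+00 -7.397e-01]
```

```bash
python3 -m pendant '0.06 -0.02 -0.03 0 0 -0.04; 0.2 -0.06 -0.08 0 0 -0.1; 0.35 -0.11 -0.14 0 0 -0.18; 0.5 -0.16 -0.2 0 0 -0.26; 0.65 -0.21 -0.25 0 0 -0.32; 0.78 -0.25 -0.253 0 0 -0.36; 0.88 -0.28 -0.253 0 0 -0.37; 0.91 -0.29 -0.253 0 0 -0.37' 1
python3 - <<'E'
from h import *
goal((617,-281,290),(0,1,0))
E
```

```text
t: 2.4
eef_pos: [441.0, -436.5, 290.6]
tool_rot: [0.0, 0.879, 0.477, 0.001]
contact_force: [1.3, -0.2, -0.2]
finger_gap: 92.0
grip_force: 0.0
dist 234.9 shift [0.9051 0.2521 0.0033] turn [ 0.0006 -0.0004 -0.3664]
```

```bash
python3 -m pendant '0.08 0.02 0 0 0 -0.04; 0.22 0.06 0 0 0 -0.1; 0.38 0.11 0 0 0 -0.18; 0.54 0.15 0 0 0 -0.24; 0.7 0.2 0 0 0 -0.3; 0.83 0.23 0 0 0 -0.35; 0.905 0.252 0.003 0 0 -0.366; 0.905 0.252 0.003 0 0 -0.366'
cat > look.py <<'E'
from h import *
import sys
T=T_tool(); p,d=vision.grab_frame("wrist"); save(p,sys.argv[1]); i=vision.camera_info("wrist")
np.save("w.npy",d)
v,u=np.mgrid[:420,:560]; P=np.stack([(u-i["cx"])/i["fx"]*d,(v-i["cy"])/i["fy"]*d,d,np.ones_like(d)],-1)
W=(P@(T@np.array(i["T_tool_cam"])).T)[...,:3]; W[d==0]=np.nan; np.save("W.npy",W); print(T[:3,3].round(1))
for q in sys.argv[2:]:
    for r in models.mark_of(q,"wrist")[:2]: print(q,round(r["p"],2),cam2w("wrist",r["location"],T).round(1))
E
python3 look.py w1.png brush_clip brush_clip_grip clip
python3 - <<'E'
import numpy as np
W=np.load("W.npy").reshape(-1,3)
for a in range(104,180,6):
    m=(np.abs(W[:,0]-617)<16)&(np.abs(W[:,1]+281)<16)&(W[:,2]>a)&(W[:,2]<=a+6)
    if m.sum()>3: q=W[m]; print(a,m.sum(),q.min(0).round(1),q.max(0).round(1),np.median(q,0).round(1))
E
```

```text
t: 3.4
eef_pos: [615.7, -283.7, 288.8]
tool_rot: [-0.0, 0.709, 0.706, 0.0]
contact_force: [-0.3, 0.3, -0.5]
finger_gap: 92.1
grip_force: 0.0
[ 615.7 -283.7  288.8]
brush_clip 0.84 [ 622.4 -282.3   10.3]
brush_clip_grip 0.67 [ 616.9 -278.1  143.2]
clip 0.94 [ 618.1 -278.8   87.9]
104 15 [ 611.4 -278.3  104.4] [ 622.  -274.8  109.8] [ 616.3 -275.9  106.8]
110 15 [ 611.5 -278.1  110.1] [ 621.9 -274.7  115.4] [ 616.2 -275.4  113.2]
116 17 [ 610.6 -279.3  116.1] [ 621.8 -274.8  121.8] [ 615.3 -276.   119. ]
122 17 [ 610.7 -279.   122.3] [ 621.7 -274.9  127.6] [ 618.  -275.8  124.3]
128 20 [ 610.8 -279.4  128. ] [ 622.5 -274.6  134. ] [ 616.2 -275.5  131.8]
134 20 [ 610.9 -279.   134.1] [ 622.4 -274.4  139.9] [ 616.2 -275.7  137.1]
140 57 [ 610.9 -282.9  140.1] [ 622.3 -274.8  145.8] [ 617.1 -277.   143.1]
146 26 [ 611.9 -280.5  146.1] [ 620.5 -275.9  151.6] [ 617.  -277.5  147.9]
152 19 [ 612.9 -280.   152. ] [ 620.4 -277.   157.9] [ 617.  -277.8  155.9]
158 30 [ 610.4 -286.1  158.1] [ 621.9 -277.2  163.3] [ 617.4 -278.4  160.3]
164 27 [ 610.4 -285.9  164.1] [ 621.8 -277.6  169.8] [ 616.2 -278.7  167.1]
170 32 [ 610.6 -287.9  170. ] [ 621.6 -277.5  175.9] [ 615.8 -278.6  173.6]
176 162 [ 610.6 -289.1  176. ] [ 621.6 -277.6  180.3] [ 615.4 -282.9  177.8]
```

View pics/w1.png

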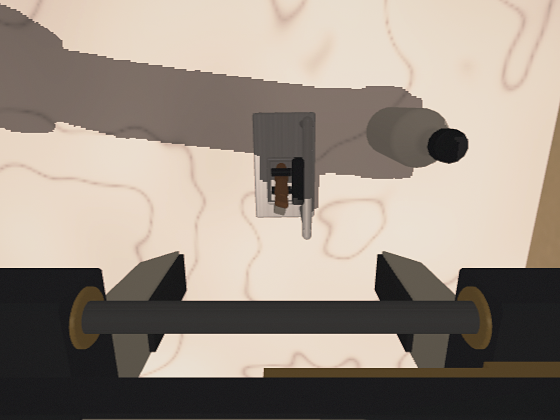

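The wrist picture shows the clip brush's head at (281,190), midway between the fingers. Its axis measures (616.5, -281), which agrees with the rack estimates. I'm going down to it.

Run:
```python
from h import *
print(T_tool()[:3,3]); goal((616.5,-281,123),(0,1,0))
```

```text
[ 613.95209408 -287.06667888  289.09636756]
dist 166.2 shift [0.0251 0.0106 0.6643] turn [-0.0006  0.0007 -0.0058]
```

```bash
python3 -m pendant '0 0 0 0 0 0; 0 0 0 0 0 0; 0 0 0 0 0 0; 0 0 0 0 0 0; 0 0 0 0 0 0; 0 0 0 0 0 0; 0 0 0 0 0 0; 0 0 0 0 0 0'
python3 - <<'E'
from h import *
for k in range(4):
    s=state(); print(s["t"],s["eef_pos"],np.round(s["dq"],3)); vision.grab_frame("top")
goal((616.5,-281,123),(0,1,0))
E
```

```text
t: 4.6
eef_pos: [615.2, -284.9, 289.3]
tool_rot: [0.0, 0.709, 0.705, 0.0]
contact_force: [0.1, -0.0, -0.4]
finger_gap: 91.8
grip_force: 0.0
4.6 [ 615.18227392 -284.8644194   289.25677511] [ 0.001 -0.002  0.001 -0.001  0.001  0.001 -0.001]
4.65 [ 615.17951024 -284.84511768  289.23048274] [-0.001 -0.    -0.001  0.001  0.001  0.001  0.   ]
4.7 [ 615.14737908 -284.91011517  289.21184818] [-0.001  0.001 -0.    -0.002 -0.001 -0.001 -0.   ]
4.75 [ 615.16233002 -284.88897129  289.25806159] [ 0.001  0.001 -0.001  0.     0.002  0.    -0.   ]
dist 166.3 shift [0.0155 0.0053 0.6649] turn [ 0.      0.     -0.0037]
```

```bash
python3 -m pendant '0.015 0.005 0.04 0 0 0; 0.015 0.005 0.14 0 0 -0.004; 0.015 0.005 0.26 0 0 -0.004; 0.015 0.005 0.38 0 0 -0.004; 0.015 0.005 0.5 0 0 -0.004; 0.015 0.005 0.6 0 0 -0.004; 0.015 0.005 0.66 0 0 -0.004; 0.015 0.005 0.665 0 0 -0.004'
python3 look.py w2.png
```

```text
t: 5.8
eef_pos: [615.7, -280.6, 121.6]
tool_rot: [-0.001, 0.707, 0.707, -0.0]
contact_force: [0.0, -0.4, 0.1]
finger_gap: 91.7
grip_force: 0.0
[ 615.7 -280.6  121.6]
```

View pics/w2.png

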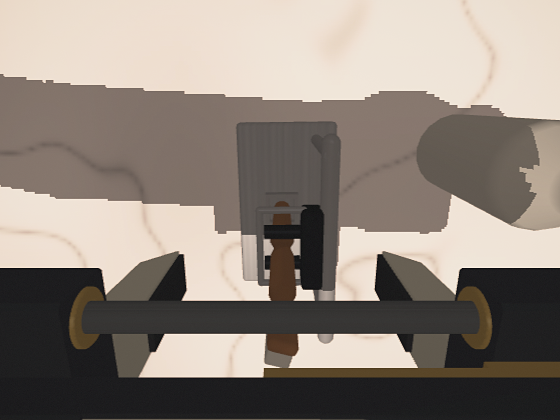

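The brush stands between the pads at about (283,330), centred. Next I close the gripper and pull straight up.

```bash
python3 -m pendant '0 0 0 0 0 0; 0 0 0 0 0 0; 0 0 0 0 0 0; 0 0 0 0 0 0; 0 0 0 0 0 0; 0 0 0 0 0 0; 0 0 0 0 0 0; 0 0 0 0 0 0' 0
python3 -m pendant '0 0 -0.01 0 0 0; 0 0 -0.02 0 0 0; 0 0 -0.03 0 0 0; 0 0 -0.04 0 0 0; 0 0 -0.05 0 0 0; 0 0 -0.06 0 0 0; 0 0 -0.07 0 0 0; 0 0 -0.08 0 0 0'
```

```text
t: 6.85
eef_pos: [616.4, -281.1, 122.9]
tool_rot: [-0.0, 0.707, 0.707, 0.0]
contact_force: [-0.7, -0.3, 0.2]
finger_gap: 16.2
grip_force: 0.0
t: 7.85
eef_pos: [616.2, -281.1, 143.2]
tool_rot: [-0.0, 0.707, 0.707, -0.0]
contact_force: [-0.4, 0.2, -5.5]
finger_gap: 11.4
grip_force: 30.0
```

```bash
python3 look.py w3.png brush_clip_grip brush_clip
python3 - <<'E'
import numpy as np
W=np.load("W.npy").reshape(-1,3)
m=(np.abs(W[:,0]-617)<14)&(np.abs(W[:,1]+281)<14)&(W[:,2]>100)
q=W[m]; print(np.sort(q[:,2])[-40::4].round(1))
E
```

```text
[ 616.2 -281.1  143.2]
brush_clip_grip 0.93 [ 616.7 -277.   164.9]
brush_clip_grip 0.42 [ 7.449e+02 -2.389e+02 -1.000e-01]
brush_clip 0.87 [ 617.4 -279.    28. ]
[218.6 218.7 218.9 219.1 219.2 219.8 221.1 221.5 222.  222.3]
```

View pics/w3.png

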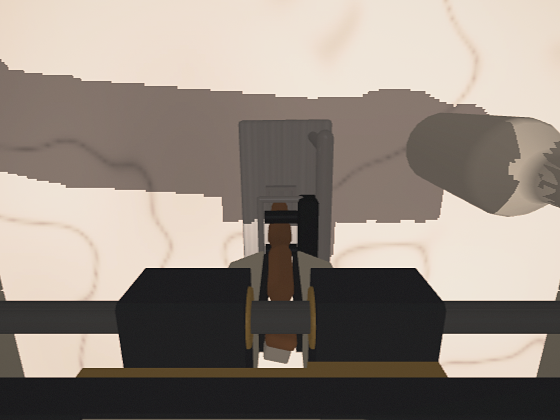

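The brush rose with the gripper: the foot is near z = 28 and the bulge is at the jaws, around (280,230). Lifting on until it's clear.

```bash
python3 -m pendant '0 0 -0.03 0 0 0; 0 0 -0.07 0 0 0; 0 0 -0.12 0 0 0; 0 0 -0.18 0 0 0; 0 0 -0.24 0 0 0; 0 0 -0.31 0 0 0; 0 0 -0.38 0 0 0; 0 0 -0.42 0 0 0'
python3 look.py w4.png brush_clip_grip brush_clip
python3 - <<'E'
from h import *
h=np.array([588,6.3]); y=np.array([.124,.992]); L=h+27*y; print(L, h-27*y)
goal((L[0],L[1],248),(.124,.992,0))
E
```

```text
t: 9.0
eef_pos: [617.3, -281.4, 250.5]
tool_rot: [0.001, 0.707, 0.707, 0.001]
contact_force: [-0.2, -0.3, -0.3]
finger_gap: 11.5
grip_force: 30.0
[ 617.3 -281.4  250.5]
brush_clip_grip 0.58 [ 617.7 -281.2  268.4]
brush_clip 0.65 [ 621.7 -280.7  136.4]
[591.348  33.084] [584.652 -20.484]
dist 315.4 shift [ 1.2574 -0.1013  0.0023] turn [0.0008 0.0004 0.0794]
```

```bash
python3 -m pendant '0.04 0 0 0 0 0.01; 0.14 -0.02 0 0 0 0.02; 0.28 -0.03 0 0 0 0.03; 0.43 -0.05 0 0 0 0.04; 0.58 -0.07 0 0 0 0.06; 0.73 -0.09 0 0 0 0.07; 0.85 -0.11 0 0 0 0.079; 0.92 -0.12 0 0 0 0.079'
python3 - <<'E'
from h import *
goal((584.6,-20.5,240),(.124,.992,0))
E
```

```text
t: 10.15
eef_pos: [585.4, -48.4, 247.6]
tool_rot: [-0.001, 0.749, 0.663, -0.0]
contact_force: [-0.6, -0.4, -0.7]
finger_gap: 11.1
grip_force: 30.0
dist 28.9 shift [ 0.1104 -0.0168  0.0303] turn [-0.0007 -0.0003  0.0021]
```

```bash
python3 -m pendant '0.03 -0.005 0.01 0 0 0; 0.07 -0.01 0.02 0 0 0; 0.1 -0.015 0.03 0 0 0; 0.11 -0.017 0.03 0 0 0; 0.11 -0.017 0.03 0 0 0; 0.11 -0.017 0.03 0 0 0; 0.11 -0.017 0.03 0 0 0; 0.11 -0.017 0.03 0 0 0'
python3 look.py w5.png brush_clip_grip brush_clip mouth_r holder
python3 - <<'E'
from h import *
W=np.load("W.npy").reshape(-1,3); m=(W[:,2]>84)&(W[:,2]<96)&(abs(W[:,0]-588)<60)&(abs(W[:,1]-6)<75)
print("rim",m.sum(),cv2.minAreaRect(W[m][:,:2].astype(np.float32)))
m=(abs(W[:,0]-585)<20)&(abs(W[:,1]+20)<25)
for a in range(100,240,15):
    q=W[m&(W[:,2]>a)&(W[:,2]<=a+15)]
    if len(q)>5: print(a,len(q),np.percentile(q,[3,97],axis=0).round(1).tolist())
goal((584.6,-20.5,124),(.124,.992,0))
E
```

```text
t: 11.15
eef_pos: [585.5, -23.6, 240.5]
tool_rot: [0.0, 0.75, 0.662, -0.0]
contact_force: [0.1, -0.3, -0.8]
finger_gap: 11.3
grip_force: 30.0
[585.5 -23.6 240.5]
brush_clip_grip 0.67 [746.5 109.3   1.9]
brush_clip_grip 0.66 [584.6 -20.9 260.8]
brush_clip 0.64 [590.4 -22.8 127.4]
mouth_r 0.72 [586.9 -16.3  91. ]
mouth_r 0.58 [586.7  35.   89.3]
holder 0.64 [588.6   5.5  -0.6]
rim 3001 ((586.7915649414062, 7.260986328125), (95.68698120117188, 42.180660247802734), 83.03167724609375)
115 6 [[579.4, -20.6, 128.6], [589.0, -17.5, 129.3]]
130 81 [[579.6, -21.8, 130.3], [590.7, -17.3, 144.3]]
145 103 [[579.1, -22.1, 145.3], [591.1, -17.2, 159.3]]
160 94 [[579.4, -21.6, 160.4], [590.9, -17.0, 173.9]]
175 144 [[579.0, -21.7, 176.4], [592.1, -16.2, 189.7]]
190 313 [[578.3, -25.5, 191.0], [591.7, -16.3, 203.5]]
205 128 [[581.0, -22.0, 205.3], [589.9, -17.9, 219.6]]
220 254 [[580.1, -21.9, 220.5], [591.1, -17.2, 234.5]]
235 677 [[572.8, -20.9, 236.1], [601.3, -11.2, 249.7]]
dist 116.6 shift [ 0.0109 -0.0051  0.4661] turn [ 0.0001 -0.      0.0004]
```

View pics/w5.png

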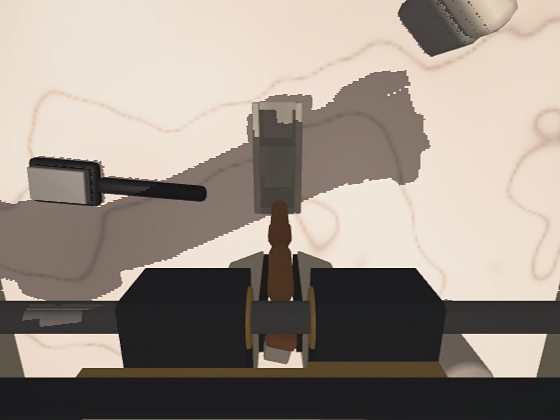

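The held brush is vertical with its axis at (585.2, -23.6). The rim measures centre (587, 7) and 96x42 mm, so the compartment centre is about (584, -20). The foot is at about (280,205) in the picture. Lowering with that correction.

```bash
python3 -m pendant '0.014 -0.002 0 0 0 0; 0.014 -0.003 0.04 0 0 0; 0.014 -0.003 0.1 0 0 0; 0.014 -0.003 0.18 0 0 0; 0.014 -0.003 0.26 0 0 0; 0.014 -0.003 0.34 0 0 0; 0.014 -0.003 0.41 0 0 0; 0.014 -0.003 0.45 0 0 0'
python3 -m pendant '0 0 0.005 0 0 0; 0 0 0.01 0 0 0; 0 0 0.014 0 0 0; 0 0 0.018 0 0 0; 0 0 0.022 0 0 0; 0 0 0.025 0 0 0; 0 0 0.025 0 0 0; 0 0 0.025 0 0 0'
```

```text
t: 12.4
eef_pos: [584.6, -19.7, 126.4]
tool_rot: [-0.001, 0.749, 0.662, -0.0]
contact_force: [0.5, -0.0, -0.1]
finger_gap: 11.3
grip_force: 30.0
t: 13.4
eef_pos: [585.6, -19.8, 122.3]
tool_rot: [0.0, 0.749, 0.662, 0.0]
contact_force: [-1.1, 0.1, 5.3]
finger_gap: 11.1
grip_force: 30.0
```

```bash
python3 -m pendant '0 0 0 0 0 0; 0 0 0 0 0 0; 0 0 0 0 0 0; 0 0 0 0 0 0; 0 0 0 0 0 0; 0 0 0 0 0 0; 0 0 -0.02 0 0 0; 0 0 -0.06 0 0 0' 1
python3 -m pendant '0 0 -0.06 0 0 0; 0 0 -0.14 0 0 0; 0 0 -0.24 0 0 0; 0 0 -0.34 0 0 0; 0 0 -0.44 0 0 0; 0 0 -0.54 0 0 0; 0 0 -0.6 0 0 0; 0 0 -0.62 0 0 0'
python3 look.py w6.png brush_clip brush_clip_grip holder
python3 - <<'E'
from h import *
W=np.load("W.npy").reshape(-1,3); m=(abs(W[:,0]-585)<40)&(abs(W[:,1]+10)<50)
for a in range(95,200,10):
    q=W[m&(W[:,2]>a)&(W[:,2]<=a+10)]
    if len(q)>5: print(a,len(q),np.percentile(q,[3,97],axis=0).round(1).tolist())
goal((600,300,300),(.97,.24,0))
E
```

```text
t: 14.4
eef_pos: [585.0, -19.7, 137.0]
tool_rot: [-0.0, 0.749, 0.662, -0.0]
contact_force: [-0.9, 0.3, -0.1]
finger_gap: 86.7
grip_force: 0.0
t: 15.4
eef_pos: [585.6, -19.7, 293.2]
tool_rot: [0.001, 0.749, 0.662, 0.001]
contact_force: [0.6, 1.0, -0.4]
finger_gap: 91.7
grip_force: 0.0
[585.6 -19.7 293.2]
brush_clip 0.97 [589.1 -16.8   8.4]
brush_clip_grip 0.98 [584.1 -17.4 141.8]
95 11 [[579.6, -18.5, 101.4], [590.4, -14.3, 104.7]]
105 26 [[579.1, -18.9, 105.8], [590.6, -14.1, 113.7]]
115 32 [[579.3, -18.6, 115.2], [590.4, -14.0, 124.8]]
125 29 [[579.5, -18.5, 125.8], [590.3, -14.1, 134.8]]
135 60 [[579.4, -20.8, 135.8], [590.2, -14.1, 144.2]]
145 44 [[580.7, -20.5, 145.2], [588.9, -15.7, 154.7]]
155 46 [[578.9, -22.6, 156.3], [589.4, -16.3, 164.9]]
165 44 [[578.7, -25.4, 165.4], [589.6, -16.7, 174.9]]
175 155 [[579.0, -28.1, 175.3], [588.7, -17.0, 178.4]]
dist 320.4 shift [ 1.2776 -0.0971 -0.0364] turn [-7.000e-04  6.000e-04  7.668e-01]
```

View pics/w6.png

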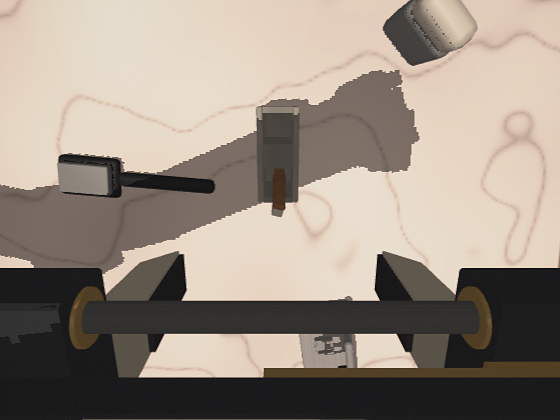

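The first brush stands upright in the -y compartment at about (279,185). Its top is at z = 178, which is floor plus length, so it is fully home. Now to the mug.

```bash
python3 -m pendant '0.04 0 0 0 0 0.04; 0.14 -0.01 -0.01 0 0 0.1; 0.27 -0.02 -0.02 0 0 0.17; 0.42 -0.03 -0.03 0 0 0.25; 0.57 -0.04 -0.04 0 0 0.33; 0.72 -0.05 -0.05 0 0 0.4; 0.85 -0.06 -0.06 0 0 0.46; 0.92 -0.07 -0.06 0 0 0.48'
python3 - <<'E'
from h import *
print(state()["joint_pos"]); goal((600,297,310),(.97,.24,0))
E
```

```text
t: 16.6
eef_pos: [595.3, 213.1, 305.7]
tool_rot: [-0.001, 0.94, 0.34, -0.001]
contact_force: [0.8, 0.3, 0.7]
finger_gap: 91.7
grip_force: 0.0
[ 0.12088985  0.46161633 -0.71333319  1.49556648  0.30580177  1.29996875
 -1.49944841]
dist 84.1 shift [ 0.2291 -0.2457 -0.017 ] turn [-0.0009  0.0008  0.2876]
```

```bash
python3 -m pendant '0.03 -0.03 0 0 0 0.03; 0.08 -0.08 0 0 0 0.09; 0.13 -0.14 0 0 0 0.16; 0.18 -0.19 -0.01 0 0 0.22; 0.22 -0.23 -0.017 0 0 0.27; 0.229 -0.246 -0.017 0 0 0.288; 0.229 -0.246 -0.017 0 0 0.288; 0.229 -0.246 -0.017 0 0 0.288'
python3 look.py w7.png brush_mug brush_mug_grip mug
python3 - <<'E'
from h import *
print(state()["joint_pos"])
W=np.load("W.npy").reshape(-1,3); m=(abs(W[:,0]-620)<50)&(abs(W[:,1]-300)<40)
for a in range(98,175,7):
    q=W[m&(W[:,2]>a)&(W[:,2]<=a+7)]
    if len(q)>5: print(a,len(q),np.percentile(q,[3,50,97],axis=0).round(1).tolist())
q=W[(W[:,2]>90)&(W[:,2]<97)&(abs(W[:,0]-578)<50)&(abs(W[:,1]-291)<50)]; print("mug",len(q),cv2.minEnclosingCircle(q[:,:2].astype(np.float32)))
E
```

```text
t: 17.6
eef_pos: [601.1, 293.5, 310.6]
tool_rot: [0.0, 0.993, 0.12, -0.0]
contact_force: [-0.1, 0.0, -0.6]
finger_gap: 92.0
grip_force: 0.0
[601.1 293.5 310.6]
brush_mug 0.92 [546.1 528.7   6.7]
brush_mug 0.6 [493.2 233.9  10.6]
brush_mug_grip 0.9 [358.8 268.8   5.7]
brush_mug_grip 0.71 [712.4 311.7   4.9]
mug 0.6 [ 5.803e+02  2.968e+02 -3.000e-01]
[-0.0805288   0.50923072 -0.62041768  1.39047541  0.296029    1.33504184
 -2.0400988 ]
98 32 [[596.2, 292.8, 98.3], [598.9, 296.8, 102.2], [603.6, 303.9, 104.9]]
105 27 [[599.7, 293.9, 105.6], [603.0, 298.0, 108.3], [608.1, 303.6, 111.7]]
112 31 [[604.3, 294.9, 112.3], [606.4, 298.7, 115.2], [612.2, 306.8, 118.4]]
119 48 [[607.6, 296.0, 119.3], [611.5, 300.2, 122.9], [619.5, 307.8, 125.8]]
126 60 [[611.9, 297.6, 126.2], [615.7, 301.6, 128.6], [620.0, 307.0, 132.6]]
133 36 [[618.3, 300.0, 133.6], [621.3, 303.2, 137.6], [624.0, 307.9, 140.0]]
140 41 [[622.8, 299.7, 140.6], [625.5, 304.3, 143.3], [628.5, 309.5, 146.8]]
147 115 [[627.4, 301.3, 147.8], [636.3, 306.8, 151.2], [640.4, 312.1, 153.7]]
154 60 [[631.2, 302.6, 154.1], [633.7, 307.1, 155.3], [636.5, 311.5, 156.5]]
mug 768 ((577.2349243164062, 291.43670654296875), 35.9295539855957)
```

View pics/w7.png

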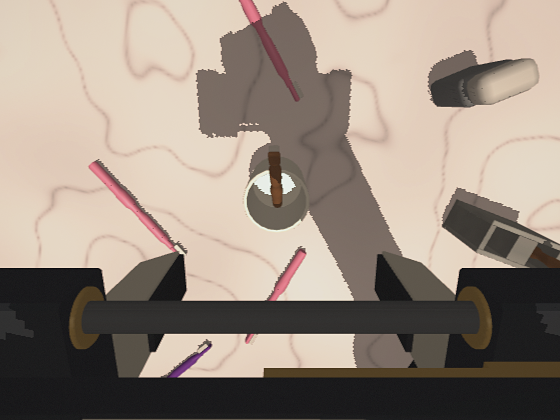

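The mug is at (276,198) with the brown brush sticking up from (277,205) to (274,155). The nets' brush_mug hits are the pink and purple look-alikes, so I'm ignoring them and fitting the brush axis from depth instead.

Run:
```python
from h import *
from scipy.optimize import least_squares
W=np.load("W.npy").reshape(-1,3); W=W[(abs(W[:,0]-613)<28)&(abs(W[:,1]-300)<25)&(W[:,2]>100)&(W[:,2]<165)]
def ax(t,az): return np.array([np.sin(t)*np.cos(az),np.sin(t)*np.sin(az),np.cos(t)])
def f(v,P,free):
    a=ax(v[3] if free else .53,v[2]); d=P-np.array([v[0],v[1],120]); return np.linalg.norm(np.cross(d,a),axis=1)-6.2
for free in (0,1):
    v=[608,301,.26,.53]
    for k in range(3):
        a=ax(v[3],v[2]); s=(W-np.array([v[0],v[1],120]))@a; P=W[(s>-18)&(s<14)]
        r=least_squares(f,v,args=(P,free),loss="soft_l1"); v=r.x
        if not free: v[3]=.53
    print(free,len(P),v.round(3),np.sqrt(np.mean(r.fun**2)).round(2))
    a=ax(v[3],v[2]); c=np.array([v[0],v[1],120]); S=(W-c)@a; print("head end s",np.percentile(S,[99,100]).round(1),"foot z=9.3:",(c+a*(9.3-120)/a[2]).round(1))
    if not free:
        g=(c+a*(124.9-120)/a[2]); print("grip",g.round(1),"a",a.round(3))
        tcp=g-19*a
        print("final");goal(tcp,ax(v[3]-np.pi/2+np.pi,v[2]),-a)
        print("pre");goal(tcp+90*a,ax(v[3]+np.pi/2,v[2]),-a)
        np.savez("mb.npz",g=g,a=a,x=ax(v[3]+np.pi/2,v[2]))
```

```text
0 156 [6.03581e+02 2.97910e+02 2.53000e-01 5.30000e-01] 2.43
head end s [47.6 47.9] foot z=9.3: [540.8 281.7   9.3]
grip [606.4 298.6 124.9] a [0.489 0.126 0.863]
final
dist 202.6 shift [-0.0137 -0.0134  0.81  ] turn [-0.002  -0.3374 -0.0079]
pre
dist 131.8 shift [ 0.1683 -0.0156  0.4994] turn [-0.002  -0.3374 -0.0079]
1 154 [6.03576e+02 2.97752e+02 2.74000e-01 5.68000e-01] 2.37
head end s [47.9 48.2] foot z=9.3: [535.6 278.6   9.3]
```

```bash
cat > fit.py <<'E'
from h import *
from scipy.optimize import least_squares
W=np.load("W.npy").reshape(-1,3); W=W[(abs(W[:,0]-613)<28)&(abs(W[:,1]-300)<25)&(W[:,2]>100)&(W[:,2]<165)]
def ax(t,az): return np.array([np.sin(t)*np.cos(az),np.sin(t)*np.sin(az),np.cos(t)])
def f(v,P,t):
    d=P-np.array([v[0],v[1],120]); return np.linalg.norm(np.cross(d,ax(t,v[2])),axis=1)-6.2
v=[616,301,.25]
for k in range(4):
    a=ax(.53,v[2]); s=(W-np.array([v[0],v[1],120]))@a; P=W[(s>-32)&(s<2)]
    r=least_squares(f,v,args=(P,.53),loss="soft_l1"); v=r.x
print(len(P),v.round(3),np.sqrt(np.mean(r.fun**2)).round(2))
a=ax(.53,v[2]); c=np.array([v[0],v[1],120]); print("head end s",((W-c)@a).max().round(1),"foot:",(c+a*(9.3-120)/a[2]).round(1))
g=(c+a*(124.9-120)/a[2]); x=ax(.53+np.pi/2,v[2]); print("grip",g.round(1),"a",a.round(3))
print("final");goal(g-19*a,x,-a)
print("pre");goal(g+71*a,x,-a)
np.savez("mb.npz",g=g,a=a,x=x)
E
python3 fit.py
```

```text
106 [6.14982e+02 3.01859e+02 2.68000e-01] 0.21
head end s 41.8 foot: [552.4 284.7   9.3]
grip [617.8 302.6 124.9] a [0.487 0.134 0.863]
final
dist 202.7 shift [ 0.0344 -0.0174  0.81  ] turn [-0.0046 -0.3374 -0.0174]
pre
dist 136.2 shift [ 0.2163 -0.0224  0.4994] turn [-0.0046 -0.3374 -0.0174]
```

Now the fit is right: residual 0.2 mm, and the head end and foot sit where the mug's geometry puts them. Moving to the tilted pre-grasp.

```bash
python3 -m pendant '0.02 0 0.03 0 -0.03 0; 0.06 0 0.1 0 -0.08 -0.005; 0.1 -0.01 0.18 0 -0.15 -0.01; 0.14 -0.015 0.27 -0.002 -0.22 -0.015; 0.18 -0.02 0.37 -0.004 -0.28 -0.017; 0.205 -0.022 0.45 -0.005 -0.32 -0.017; 0.216 -0.022 0.495 -0.005 -0.337 -0.017; 0.216 -0.022 0.499 -0.005 -0.337 -0.017'
python3 -m pendant '0 0 0 0 0 0; 0 0 0 0 0 0; 0 0 0 0 0 0; 0 0 0 0 0 0; 0 0 0 0 0 0; 0 0 0 0 0 0; 0 0 0 0 0 0; 0 0 0 0 0 0'
python3 - <<'E'
from h import *
m=np.load("mb.npz"); print(state()["joint_pos"])
goal(m["g"]-19*m["a"],m["x"],-m["a"])
E
```

```text
t: 18.8
eef_pos: [651.7, 312.4, 183.3]
tool_rot: [0.036, 0.956, 0.129, -0.261]
contact_force: [0.4, 0.5, 0.1]
finger_gap: 91.9
grip_force: 0.0
t: 19.8
eef_pos: [652.0, 312.8, 186.1]
tool_rot: [0.035, 0.956, 0.129, -0.259]
contact_force: [-0.9, 0.3, -0.2]
finger_gap: 91.6
grip_force: 0.0
[-0.27229775  1.1067222  -0.52896695  0.68664326  0.29684716  1.92725943
 -1.92348418]
dist 89.9 shift [3.000e-04 2.600e-03 3.596e-01] turn [ 0.0004 -0.0003 -0.    ]
```

```bash
python3 -m pendant '0 0.002 0.03 0 0 0; 0 0.003 0.08 0 0 0; 0 0.003 0.14 0 0 0; 0 0.003 0.2 0 0 0; 0 0.003 0.26 0 0 0; 0 0.003 0.32 0 0 0; 0 0.003 0.355 0 0 0; 0 0.003 0.36 0 0 0'
python3 look.py w8.png
python3 - <<'E'
from h import *
m=np.load("mb.npz"); print(state()["joint_pos"])
goal(m["g"]-19*m["a"],m["x"],-m["a"])
E
```

```text
t: 20.8
eef_pos: [608.0, 299.5, 108.0]
tool_rot: [0.035, 0.956, 0.129, -0.26]
contact_force: [0.3, 0.3, -0.0]
finger_gap: 91.8
grip_force: 0.0
[608.  299.5 108. ]
[-0.2148274   1.07010283 -0.53934712  0.96254863  0.29513398  1.70999063
 -1.960588  ]
dist 0.4 shift [ 0.0006 -0.001  -0.001 ] turn [ 0.0004 -0.0002 -0.0001]
```

View pics/w8.png

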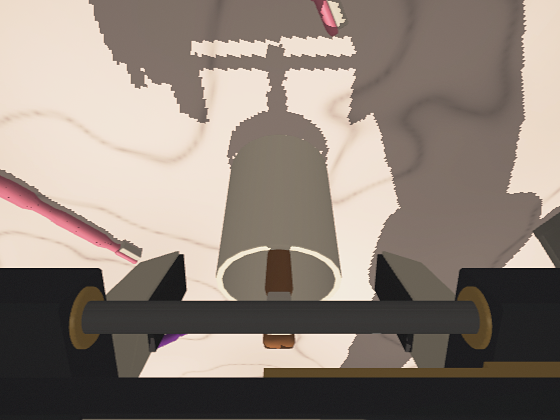

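The brush is centred between the pads at column 279 and the fingertips are clear above the rim. Closing with time to settle, then pulling out along the brush axis.

```bash
python3 -m pendant '0 0 0 0 0 0; 0 0 0 0 0 0; 0 0 0 0 0 0; 0 0 0 0 0 0; 0 0 0 0 0 0; 0 0 0 0 0 0; 0 0 0 0 0 0; 0 0 0 0 0 0' 0
python3 -m pendant '0 0 0 0 0 0; 0 0 0 0 0 0; 0 0 0 0 0 0; 0 0 -0.01 0 0 0; 0 0 -0.02 0 0 0; 0 0 -0.04 0 0 0; 0 0 -0.06 0 0 0; 0 0 -0.08 0 0 0'
```

```text
t: 21.85
eef_pos: [608.4, 299.9, 108.5]
tool_rot: [0.035, 0.957, 0.129, -0.259]
contact_force: [0.0, 0.2, 0.5]
finger_gap: 16.3
grip_force: 0.0
t: 22.85
eef_pos: [618.5, 302.7, 126.2]
tool_rot: [0.035, 0.957, 0.129, -0.259]
contact_force: [0.3, 0.1, -0.4]
finger_gap: 11.3
grip_force: 30.0
```

```bash
python3 -m pendant '-0.006 0 -0.02 0 0 0; -0.015 0 -0.06 0 0 0; -0.03 0 -0.12 0 0 0; -0.05 0 -0.19 0 0 0; -0.07 0 -0.26 0 0 0; -0.09 0 -0.33 0 0 0; -0.105 0 -0.39 0 0 0; -0.11 0 -0.41 0 0 0'
python3 - <<'E'
from h import *
print(state()["joint_pos"])
T=T_tool(); goal((T[0,3]-40,T[1,3]-40,T[2,3]+40),(.93,.37,0))
p,d=vision.grab_frame("top"); i=vision.camera_info("top")
v,u=np.mgrid[:420,:560]; P=np.stack([(u-i["cx"])/i["fx"]*d,(v-i["cy"])/i["fy"]*d,d],-1); W=((P-np.array(i["t"]))@np.array(i["R"])).reshape(-1,3)
q=W[(W[:,2]>86)&(W[:,2]<99)&(abs(W[:,0]-578)<50)&(abs(W[:,1]-291)<50)]; print("mug",len(q),cv2.minEnclosingCircle(q[:,:2].astype(np.float32)))
E
```

```text
t: 23.85
eef_pos: [645.9, 310.6, 230.4]
tool_rot: [0.035, 0.957, 0.129, -0.258]
contact_force: [-0.4, 0.0, -1.0]
finger_gap: 11.2
grip_force: 30.0
[-0.27405009  1.0597248  -0.52553569  0.67881828  0.27771287  1.97485149
 -1.92712857]
dist 69.3 shift [-0.2504  0.1119 -0.0395] turn [-0.0188  0.3349 -0.0688]
mug 84 ((577.4705810546875, 291.822265625), 35.90281295776367)
```

The mug hasn't moved and the brush is clear of it. Next I tilt it upright while moving towards the holder, then yaw to the holder's axis.

```bash
python3 -m pendant '0 0 -0.02 0 0.03 0; -0.02 0 -0.05 0 0.09 0; -0.06 0.01 -0.07 0 0.16 0; -0.11 0.03 -0.07 0 0.22 0; -0.16 0.06 -0.07 0 0.28 0; -0.21 0.09 -0.07 0 0.32 0; -0.24 0.11 -0.06 0 0.337 0; -0.25 0.12 -0.06 0 0.337 0'
python3 - <<'E'
from h import *
h=np.array([587.3,6.8]); y=np.array([.123,.992]); L=h+27*y; print(L); goal((L[0],L[1],262),(.123,.992,0))
E
```

```text
t: 24.9
eef_pos: [607.6, 268.1, 273.3]
tool_rot: [0.001, 0.991, 0.134, 0.0]
contact_force: [0.5, -0.2, -0.9]
finger_gap: 11.3
grip_force: 30.0
[590.621  33.584]
dist 235.4 shift [-0.3143  0.8866  0.0465] turn [ 9.000e-04  7.000e-04 -7.506e-01]
```

```bash
python3 -m pendant '-0.01 0.03 0 0 0 -0.03; -0.03 0.1 0 0 0 -0.1; -0.06 0.19 0 0 0 -0.18; -0.1 0.29 0.01 0 0 -0.27; -0.14 0.39 0.02 0 0 -0.36; -0.17 0.48 0.03 0 0 -0.44; -0.19 0.54 0.03 0 0 -0.5; -0.2 0.56 0.03 0 0 -0.52'
python3 - <<'E'
from h import *
goal((590.6,33.6,255),(.123,.992,0))
E
```

```text
t: 25.9
eef_pos: [597.8, 118.9, 264.6]
tool_rot: [-0.0, 0.857, 0.516, -0.001]
contact_force: [-0.2, 0.2, -0.6]
finger_gap: 11.5
grip_force: 30.0
dist 86.1 shift [-0.3149  0.1341  0.0388] turn [-0.0008  0.0008 -0.2311]
```

```bash
python3 -m pendant '-0.04 0.02 0 0 0 -0.03; -0.11 0.05 0.01 0 0 -0.08; -0.18 0.08 0.02 0 0 -0.13; -0.25 0.11 0.03 0 0 -0.18; -0.3 0.13 0.039 0 0 -0.22; -0.315 0.134 0.039 0 0 -0.231; -0.315 0.134 0.039 0 0 -0.231; -0.315 0.134 0.039 0 0 -0.231'
python3 -m pendant '0 0 0 0 0 0; 0 0 0 0 0 0; 0 0 0 0 0 0; 0 0 0 0 0 0; 0 0 0 0 0 0; 0 0 0 0 0 0; 0 0 0 0 0 0; 0 0 0 0 0 0'
python3 look.py w9.png mouth_l
python3 - <<'E'
from h import *
W=np.load("W.npy").reshape(-1,3); m=(W[:,2]>84)&(W[:,2]<96)&(abs(W[:,0]-588)<60)&(abs(W[:,1]-6)<75)
print("rim",m.sum(),cv2.minAreaRect(W[m][:,:2].astype(np.float32)))
c=T_tool()[:2,3]; m=(abs(W[:,0]-c[0])<20)&(abs(W[:,1]-c[1])<20)
for a in range(115,240,12):
    q=W[m&(W[:,2]>a)&(W[:,2]<=a+12)]
    if len(q)>5: print(a,len(q),q[:,2].min(),np.percentile(q,[3,97],axis=0).round(1).tolist())
goal((590.6,33.6,125),(.123,.992,0))
E
```

```text
t: 26.9
eef_pos: [590.3, 36.4, 255.7]
tool_rot: [0.0, 0.749, 0.663, 0.0]
contact_force: [0.6, 0.1, 0.0]
finger_gap: 11.3
grip_force: 30.0
t: 27.9
eef_pos: [590.2, 35.4, 255.6]
tool_rot: [0.0, 0.749, 0.662, -0.0]
contact_force: [0.1, -0.9, -0.1]
finger_gap: 11.3
grip_force: 30.0
[590.2  35.4 255.6]
mouth_l 0.59 [587.8 -17.2  87.6]
mouth_l 0.58 [590.   33.4  90.2]
rim 1669 ((587.66162109375, 14.228008270263672), (82.59647369384766, 42.013912200927734), 83.1004867553711)
139 42 142.96165528602762 [[584.2, 35.7, 143.0], [595.9, 41.7, 150.6]]
151 71 151.2282462515845 [[584.4, 36.3, 151.5], [595.9, 41.7, 162.7]]
163 87 163.00401452196374 [[583.7, 36.4, 163.4], [595.8, 41.8, 174.4]]
175 79 175.04062174507766 [[584.9, 37.8, 175.4], [595.7, 41.8, 186.0]]
187 95 187.0073456842453 [[583.9, 37.6, 187.7], [596.7, 42.7, 198.6]]
199 214 199.15013963423803 [[583.3, 33.0, 199.8], [596.9, 42.8, 210.9]]
211 199 211.00200844557202 [[584.3, 34.4, 211.1], [595.5, 41.3, 222.5]]
223 98 223.23255371534708 [[585.4, 37.2, 223.3], [594.6, 41.4, 234.9]]
235 204 235.05936055254182 [[584.7, 36.5, 235.2], [595.9, 41.6, 246.6]]
dist 130.6 shift [-0.0065  0.0023  0.5224] turn [0.0002 0.0004 0.0003]
```

View pics/w9.png

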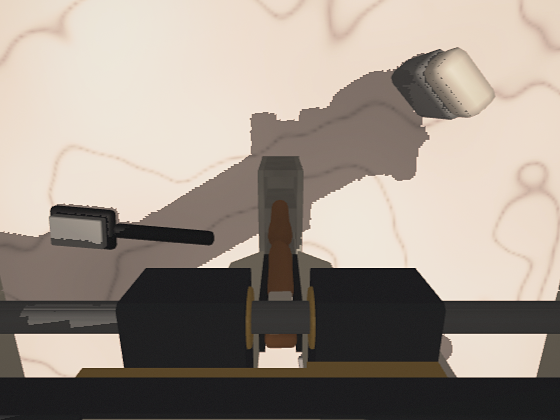

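The brush is vertical with its axis at (590, 35), and the compartment centre is (590.6, 33.6). Lowering it.

```bash
python3 -m pendant '-0.006 0.002 0.02 0 0 0; -0.006 0.002 0.07 0 0 0; -0.006 0.002 0.14 0 0 0; -0.006 0.002 0.22 0 0 0; -0.006 0.002 0.31 0 0 0; -0.006 0.002 0.4 0 0 0; -0.006 0.002 0.47 0 0 0; -0.006 0.002 0.505 0 0 0'
python3 -m pendant '0 0 0.005 0 0 0; 0 0 0.01 0 0 0; 0 0 0.015 0 0 0; 0 0 0.02 0 0 0; 0 0 0.025 0 0 0; 0 0 0.028 0 0 0; 0 0 0.03 0 0 0; 0 0 0.03 0 0 0'
```

```text
t: 29.0
eef_pos: [589.7, 33.7, 127.6]
tool_rot: [-0.001, 0.749, 0.662, -0.001]
contact_force: [-0.2, -0.2, 0.8]
finger_gap: 11.2
grip_force: 30.0
t: 30.0
eef_pos: [591.3, 33.9, 123.2]
tool_rot: [0.001, 0.749, 0.662, 0.0]
contact_force: [-2.5, -0.4, 9.4]
finger_gap: 11.4
grip_force: 30.0
```

```bash
python3 -m pendant '0 0 -0.006 0 0 0; 0 0 -0.006 0 0 0; 0 0 -0.006 0 0 0; 0 0 -0.006 0 0 0; 0 0 -0.006 0 0 0; 0 0 -0.006 0 0 0; 0 0 -0.02 0 0 0; 0 0 -0.05 0 0 0' 1
python3 -m pendant '0 0 -0.06 0 0 0; 0 0 -0.14 0 0 0; 0 0 -0.24 0 0 0; 0 0 -0.34 0 0 0; 0 0 -0.44 0 0 0; 0 0 -0.54 0 0 0; 0 0 -0.64 0 0 0; 0 0 -0.68 0 0 0'
python3 look.py w10.png holder
python3 - <<'E'
from h import *
W=np.load("W.npy").reshape(-1,3)
for y0 in(-20,34):
  m=(abs(W[:,0]-588)<25)&(abs(W[:,1]-y0)<25)
  for a in (100,120,140,160,170):
    q=W[m&(W[:,2]>a)&(W[:,2]<=a+12)]
    if len(q)>5: print(y0,a,len(q),q[:,2].max().round(1),np.percentile(q,[3,97],axis=0).round(1).tolist())
m=(W[:,2]>84)&(W[:,2]<96)&(abs(W[:,0]-588)<60)&(abs(W[:,1]-6)<75)
print("rim",m.sum(),cv2.minAreaRect(W[m][:,:2].astype(np.float32)))
E
```

```text
t: 31.0
eef_pos: [590.3, 33.8, 134.5]
tool_rot: [0.0, 0.749, 0.662, -0.0]
contact_force: [0.7, 0.1, -0.6]
finger_gap: 86.9
grip_force: 0.0
t: 32.0
eef_pos: [591.3, 34.3, 307.2]
tool_rot: [0.002, 0.749, 0.662, 0.001]
contact_force: [1.0, 0.6, -0.0]
finger_gap: 91.5
grip_force: 0.0
[591.3  34.3 307.2]
holder 0.71 [586.9   8.   -1.1]
-20 100 42 111.9 [[579.0, -18.6, 101.6], [590.5, -13.9, 111.7]]
-20 120 51 131.9 [[579.2, -17.9, 120.6], [590.3, -13.6, 131.5]]
-20 140 85 151.8 [[579.3, -21.1, 140.4], [589.7, -14.3, 151.2]]
-20 160 65 171.9 [[577.9, -24.7, 160.8], [589.4, -16.4, 171.6]]
-20 170 154 179.2 [[578.5, -27.5, 171.5], [589.1, -16.4, 178.7]]
34 100 23 111.9 [[584.6, 34.5, 101.8], [595.4, 39.1, 111.7]]
34 120 36 131.8 [[585.1, 34.1, 121.1], [596.4, 39.2, 131.3]]
34 140 20 142.5 [[584.9, 31.5, 140.1], [596.2, 39.1, 142.4]]
34 160 39 171.3 [[585.8, 33.6, 160.5], [595.7, 41.8, 171.2]]
34 170 167 179.5 [[586.1, 31.1, 172.3], [595.5, 41.5, 178.6]]
rim 1761 ((586.900390625, 7.691009521484375), (95.89791107177734, 41.993106842041016), 83.1709213256836)
```

View pics/w10.png

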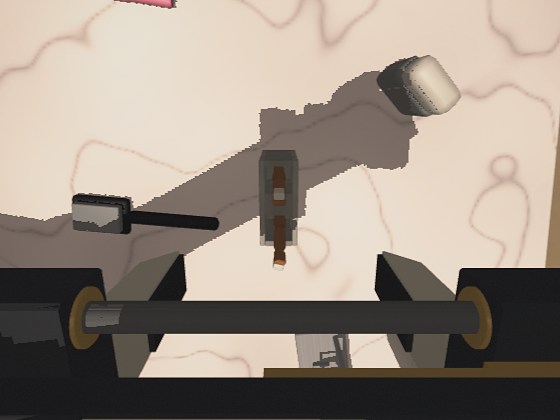

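Both brushes stand upright, one per compartment, at (279,185) and (279,240). Their tops are at z = 179, so both are home, and the holder hasn't moved. Handing in.

```bash
python3 -c "
from bench import arm; print(arm.finish_job())"
```

```text
the job is handed in; nothing more can be done
None
```

I stood both toothbrushes in the holder, handle end down and fully home, one in each compartment; neither mug nor holder moved, and I handed the job in at about 32 s.

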